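Zero the spring tester, then pull it to the mark and hold

ROBOT

A 6-joint arm with a two-finger parallel gripper is mounted at the origin on a cart in front of the work surface, level with it; the furniture and walls round the work are solid. World frame = base frame: x ahead of the robot, y to its left, z up, the work surface at z = 0. Lengths are in m, angles in rad, forces in N, time in s.
With the tool pointing down it reaches from about 0.275 to 0.825 m from the base axis. Payload 4.9 kg.
Tool frame: the origin (TCP) lies midway between the tips of the shut fingers; the grasp point (between the pads) lies 19 mm behind it; z points along the fingers, y is the line along which they close (so a half turn about z gives the same grasp; the last joint's range is limited). The gripper opens to 85 mm and grips with 20 to 120 N. Pads are 22 mm wide; open, the fingers measure 114 mm over their backs; the gripper's body (76 mm by 85 mm) begins 54 mm behind the grasp point. The pads swing forward as they close: fully open they stand 13 mm farther back than shut.
Start: joints at [-1.467, 0.326, -0.193, 1.052, 0, 1.437], TCP at [0.13, -0.535, 0.207] pointing down, gripper open.
Joint ranges: [-2.65, 2.65], [-0.97, 1.79], [-1.3, 1.35], [-1.93, 2.1], [-1.47, 1.37], [-3.14, 3.14]. Speed limits (rad/s): [2.57, 2.57, 3.14, 3.14, 3.14, 3.14].

INTERFACE

Orientations are given as a unit quaternion [w, x, y, z].
In Python, from rig import ctrl gives the robot as it stands.
- The arm moves only by the tool jog_arm, never from a script. Its arguments are lists of equal length, an entry for each row: "translation": the shift along the world's x, y, z in cm, a list of three; "rot": the turn, a rotation vector about the world's x, y, z in degrees, a list of three. A call has 1 to 20 rows; each row shifts and turns the commanded pose from where the row before left it; what a row does not reach is not made up. A row lasts 1/8 s, in which the tool goes at most 62.5 mm and 10.7 degrees, less where a joint would pass 70% of its speed; a pose out of reach is approached as far as the arm can. A call with a gripper value outside its range is refused whole. "hand" is the closure in counts, from 0 (fully open) to 255 (shut), set as the call begins (left out, the last holds). The fingers move at their own pace and stop on an object; "grip_force" is the grip in N (left out, the last holds). Time passes only in rows, so rows that do not move let the fingers close. It gives the time, the measured TCP pose, the force, the opening and the grip force at its end, in the units of the state.
- ctrl.get_obs(): the state, without advancing time (a new reading comes with each control period).
- ctrl.capture(name): name is "scene" or "top"; returns the picture (384x512x3 uint8, blue, green, red); there is no depth.
- ctrl.get_calibration(name): a dict with "camera_matrix" (3x3 intrinsics, pixels), "T" (4x4, takes a point from camera to world coordinates). Camera axes: x right, y down, z forward; pixel columns grow to the right and rows downward; lengths in m; the calibration is good to about 2 mm. A picture is of the moment at which its call begins. get_calibration takes no time and is no camera call.
- ctrl.finish_job(): hands the job in; it is judged then, once.
The state is a dict: "time_s": time; "qpos": joint angles; "dq": joint speeds; "joint_torque": joint torques, N m; "tcp_pos": TCP position; "tcp_rot": TCP orientation; "force": force on the tool from outside, world axes, zero at the start; "wrist_torque": the same for the moment, N m; "finger_gap": finger opening in m; "finger_force": force on a finger pad.
Only numpy, scipy, OpenCV 4.12 (cv2) and the standard library are available. Lean on these libraries where they do the work, as an engineer would, in place of code of your own. Each camera call takes 0.05 s, during which the arm holds its last target. There are 200 camera calls.

TASK

On the spring tester, first turn the round black tare knob until its red pointer stands at the green zero line of the dial, while the orange pull handle is still fully home. Then pull the handle straight out against its spring until the red index of the slide lines up with the middle of the small red clip on the scale, and hold it there: finish while still holding the handle at the mark, without letting go. Leave the knob at zero, and do not disturb the loose things round the tester.

Things in the scene. Friction and masses are not known exactly. Their poses are not given: they have to be found in the camera images.
- tester: The spring tester, fixed to the table: aluminium base plate 310 x 140 x 10 mm with a blue spring housing 120 x 90 x 45 mm on its far end (housing centre at own x +90 mm, top 55 mm above the table), a white dial disc on the housing, and a slide that comes out of the housing towards own -x. Origin: centre of the base's underside. Own -x is the direction in which the handle is pulled (roughly towards the robot), own z up. It stands turned by up to 20 degrees.
- tare_knob (a joint): Angle of the round black tare knob about the vertical, in rad: 0 when its red pointer stands at the green zero line (which points along the tester's own -x); positive is anticlockwise seen from above. It starts 0.5 to 1.3 rad anticlockwise of zero, so turn it clockwise; stops at -1.6 and +1.6. It stays where it is left (friction about 0.04 N m).
- knob_grip (a point): Point on the knob's axis at the height to grip. The knob is a ribbed upright cylinder of 44 mm diameter, from 58 to 98 mm above the table; this point is 83 mm above the table, 15 mm below the knob's top, at own x +90 mm, y 0 of the tester. Can be gripped from above at any angle.
- slide_travel (a joint): How far the slide is pulled out, in m: 0 is fully home, grows as it moves along the tester's own -x, stop at 0.095. A return spring pulls it home with about 4.4 N at 0 and 110 N/m more (about 12 N at 0.07 m); let go, it runs home.
- pull_slide: The moving slide: a dark steel carriage 44 x 50 mm with the orange upright grip plate on it. The plate is 14 mm thick along the pull, 50 mm wide across it, from 40 to 110 mm above the table, and the carriage top is 40 mm above the table (a flange 22 mm along the pull and 40 mm across surrounds its foot up to 46 mm). Origin: on the table level below the plate's middle. Axes as the tester's.
- handle_grip (a point): Middle of the orange plate at the height to grip, 88 mm above the table (22 mm below its top). Grip it from above with the fingers closing along the pull direction (14 mm); with the slide home there are 48 mm between the plate and the housing (top 55 mm), 42 mm in front of the rod's bush (top 50 mm).
- slide_index (a point): Tip of the red index bar on the left-hand (own +y) side of the slide, over the white scale with ticks every 5 mm, 30 mm above the table. It moves with the slide; at home it stands at own x -25 mm of the tester.
- mark (a point): Middle (a white line) of the small red clip (7 mm wide) that sits on the white scale strip, 30 mm above the table, fixed. Its axes are the tester's. The slide is at the mark when slide_index has the same own x as this point; the mark is 40 to 70 mm from the index's home, and may be anywhere between.
- tape_measure: Bystander: yellow tape measure 35 x 87 x 64 mm standing loose left of the housing. Origin under its centre.
- wax_tin: Bystander: round grey tin with brown label, 71 mm across, 25 mm high, loose left of the slide. Origin under its centre.
- tension_spring: Bystander: steel coil spring 20 x 73 x 20 mm lying loose right of the slide. Origin under its centre.
- spring_clamp_1: Bystander: orange spring clamp 66 x 104 x 16 mm lying loose right of the housing. Origin under its centre.

How it is judged:
On the way, in this order (a step that is already met when the one before it is completed fails the run):
1. the knob's pointer stands at zero (within 5 degrees) while the slide is still home (within 5 mm) (value of joint tare_knob between -0.09 and 0.09 rad and value of joint slide_travel below 0.005 m), for 0.3 s.
2. the fingers hold the slide pulled out, its index at the mark within 4 mm, and the knob still at zero (x of slide_index in the frame of mark between -0.004 and 0.004 m and contact force between the fingers and pull_slide above 3 N and value of joint tare_knob between -0.09 and 0.09 rad), for 0.3 s.
At the end, for the whole second after the job is handed in: The fingers still hold the orange handle (more than 3 N between them) with the slide's index within 4 mm of the mark and the slide at rest, and the tare knob is within 0.09 rad (5 degrees) of zero (all of step 2 and velocity of joint slide_travel between -0.01 and 0.01 m/s); the arm keeps its last pose, push and grip.
It fails at once if a loose thing round the tester is moved more than 30 mm (distance of any of tape_measure, wax_tin, tension_spring, spring_clamp_1 from where it was at the start of the episode above 0.03 m).
It also fails if it takes over 48 s, if anything falls off the work surface, if the arm or the gripper's body presses on something with over 40 N, if the wrist force passes 120 N, or if a joint passes its speed limit or range.

## Working session

There is one attempt and no reset: what is moved stays moved. The work goes in short steps, Python scripts to look and compute and a tool call to move; the robot and the scene stay as the last step left them, time stands still between calls to the robot, and variables do not carry over. Pictures are saved under pics/ and viewed, at most 10 in all, crops included, and the job is handed in when it is done.

Besides the shell and the picture viewer there is one more tool, called in YAML: its name, and indented under it one key for each argument. jog_arm: Moves the arm, as the interface text tells. Its arguments: {"type":"object","properties":{"translation":{"type":"array","items":{"type":"array","items":{"type":"number"}}},"rot":{"type":"array","items":{"type":"array","items":{"type":"number"}}},"hand":{"type":"number"},"grip_force":{"type":"number"}},"required":["translation","rot"]}

```bash
mkdir -p pics
python3 - <<'E'
from rig import ctrl
import cv2,numpy as np
for n in("top","scene"):
    im=ctrl.capture(n); cv2.imwrite(f"pics/{n}0.png",im)
    c=ctrl.get_calibration(n); print(n,np.round(c["camera_matrix"],1).tolist(),np.round(c["T"],3).tolist())
a=[cv2.imread(f"pics/{n}0.png") for n in("top","scene")]
cv2.imwrite("pics/t2.png",cv2.resize(a[0],(800,600),interpolation=cv2.INTER_CUBIC))
o=ctrl.get_obs();print(o)
E
```

```text
top [[392.1, 0.0, 259.3], [0.0, 392.1, 191.2], [0.0, 0.0, 1.0]] [[0.029, -0.996, 0.079, 0.52], [-0.999, -0.031, -0.016, 0.052], [0.018, -0.078, -0.997, 1.06], [0.0, 0.0, 0.0, 1.0]]
scene [[468.6, 0.0, 247.1], [0.0, 468.6, 195.6], [0.0, 0.0, 1.0]] [[-0.642, -0.471, 0.605, 0.065], [-0.766, 0.376, -0.521, 0.48], [0.018, -0.798, -0.602, 0.595], [0.0, 0.0, 0.0, 1.0]]
{'time_s': 0.1, 'qpos': array([-1.46719876e+00,  3.26883238e-01, -1.93453846e-01,  1.05202384e+00,
       -7.50164732e-06,  1.43661608e+00]), 'dq': array([ 0.00021302, -0.00085155,  0.00335572,  0.00068412, -0.00033492,
       -0.00018972]), 'joint_torque': array([ 6.60954101e-04, -4.44242370e+01,  2.63037676e+01,  7.92015111e-03,
       -1.81970613e-04,  3.70355394e-06]), 'tcp_pos': array([ 0.12951054, -0.53396557,  0.20648424]), 'tcp_rot': array([-7.82266719e-04,  9.92940731e-01,  1.18608993e-01,  8.21157779e-06]), 'force': array([-0.77360571,  0.30771348, -0.81560839]), 'wrist_torque': array([-0.02333392,  0.00969255, -0.03896015]), 'finger_force': 0.0, 'finger_gap': 0.08563702384305398}
```

View pics/t2.png

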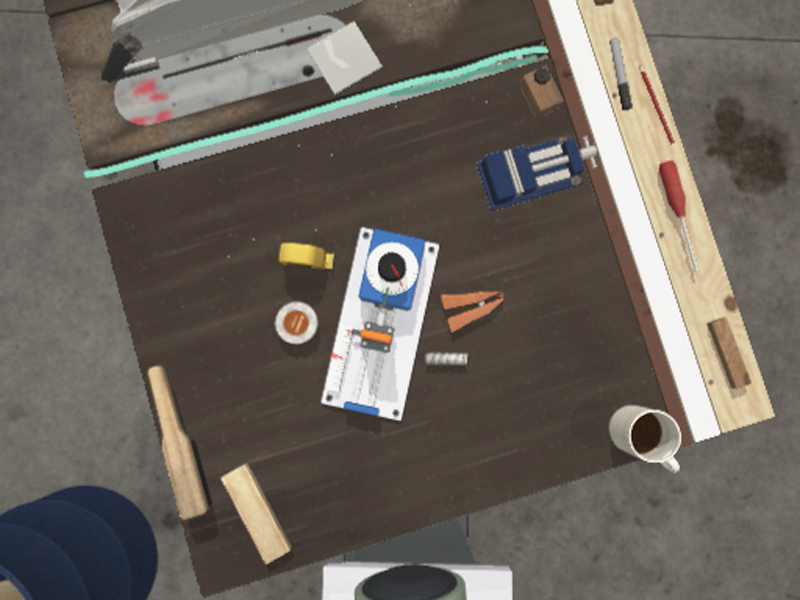

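View pics/scene0.png

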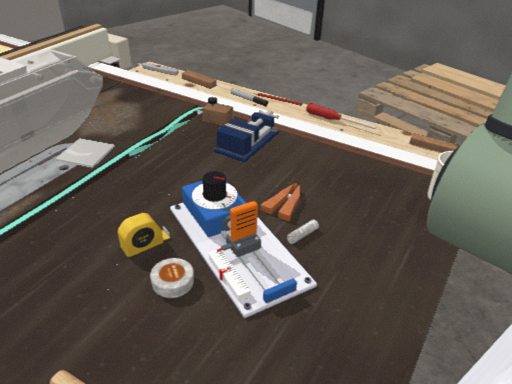

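The top view (800x600) shows the base corners near (361,228), (438,243), (400,420) and (322,404). The knob is near (392,267), the orange plate near (377,337) and the clip near (335,356). I'll zoom in on both views.

```bash
python3 - <<'E'
import cv2,numpy as np
a=cv2.imread("pics/top0.png")[140:276,196:292]; b=cv2.imread("pics/scene0.png")[165:315,165:320]
print(a.shape,b.shape)
A=cv2.resize(a,None,fx=4.2,fy=4.2,interpolation=cv2.INTER_CUBIC);B=cv2.resize(b,None,fx=2.5,fy=2.5,interpolation=cv2.INTER_CUBIC)
o=np.zeros((600,800,3),np.uint8);o[:A.shape[0],:A.shape[1]]=A;o[:B.shape[0],410:410+B.shape[1]]=B
cv2.imwrite("pics/z.png",o)
E
cat > h.py <<'E'
from rig import ctrl
import numpy as np
C={n:ctrl.get_calibration(n) for n in("top","scene")}
def w(n,u,v,z):
    c=C[n];K=np.array(c["camera_matrix"]);T=np.array(c["T"])
    d=T[:3,:3]@np.linalg.solve(K,[u,v,1]);return T[:3,3]+d*(z-T[2,3])/d[2]
def px(n,p):
    c=C[n];K=np.array(c["camera_matrix"]);T=np.array(c["T"])
    q=K@(T[:3,:3].T@(np.array(p)-T[:3,3]));return q[:2]/q[2]
E
```

```text
(136, 96, 3) (150, 155, 3)
```

View pics/z.png

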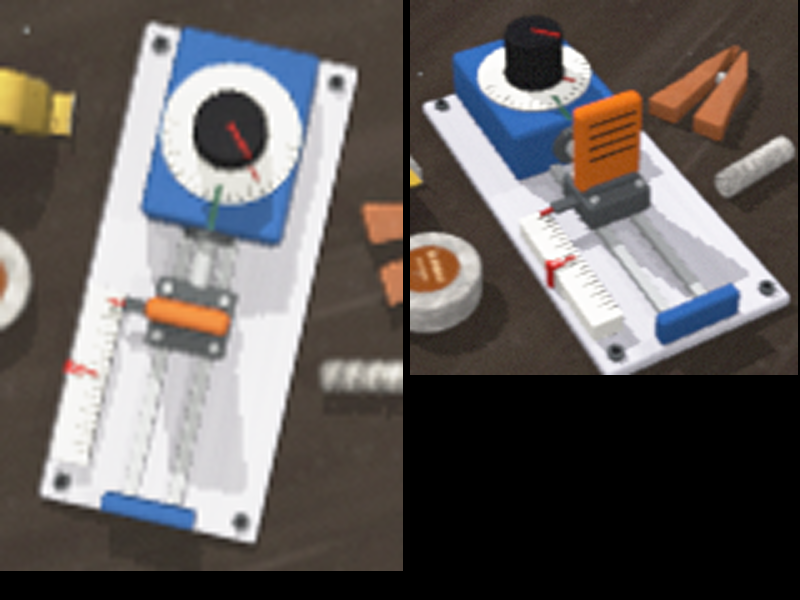

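The zoom puts the base corners at (147,22), (357,68), (257,543) and (40,495). The index is at about (115,302), the clip at about (80,369), and the pointer tip is at (257,178) against the green line at (214,205).

```bash
cat >> h.py <<'E'
def tc(x,y,z): return w("top",(x+.5)/4.2-.5+196,(y+.5)/4.2-.5+140,z)
E
python3 - <<'E'
from h import *
import cv2
P=np.array([tc(x,y,.01)[:2] for x,y in[(147,22),(357,68),(257,543),(40,495)]])
L=np.array([[.155,.07],[.155,-.07],[-.155,-.07],[-.155,.07]])
# rigid fit
a=P-P.mean(0);H=L.T@a;th=np.arctan2(H[0,1]-H[1,0],H[0,0]+H[1,1]);R=np.array([[np.cos(th),-np.sin(th)],[np.sin(th),np.cos(th)]])
c=P.mean(0);print("th",np.degrees(th),"c",c,"res mm",np.round((P-c-L@R.T)*1e3,1).tolist())
loc=lambda p:np.round((R.T@(p[:2]-c))*1e3,1)
for n,x,y,z in[("knobtop",231,130,.098),("plate top",187,316,.11),("dialc",231,133,.057),("ptr tip",257,178,.0585),("ptr top in",229,122,.098),("ptr top out",245,155,.098),("green",214,205,.057),("index",112,302,.03),("clip",80,369,.03)]:
    p=tc(x,y,z);print(n,p.round(4),loc(p))
sc=lambda x,y,z:w("scene",(x-410+.5)/2.5-.5+165,(y+.5)/2.5-.5+165,z)
for n,x,y,z in[("index s",547,213,.03),("clip s",556,268,.03),("ptr tip s",574,80,.0585)]: print(n,loc(sc(x,y,z)))
for q in([.09,0],[-.025,0]): print("world",c+R@q)
# color blobs in top, red
im=cv2.imread("pics/top0.png").astype(int);r=(im[...,2]>im[...,1]+45)&(im[...,1]<im[...,0]+25)
for v,u in np.argwhere(r[140:276,196:292]):print((u+196,v+140),im[v+140,u+196].tolist(),loc(w("top",u+196,v+140,.03 if v>60 else .098 if v<36 else .0585)))
im=cv2.imread("pics/scene0.png").astype(int);r=(im[...,2]>im[...,1]+60)&(abs(im[...,1]-im[...,0])<25)
print("scene")
for v,u in np.argwhere(r[240:290,205:240]):print((u+205,v+240),im[v+240,u+205].tolist(),loc(w("scene",u+205,v+240,.03)))
E
```

```text
th -10.486814775650128 c [0.56136077 0.07712536] res mm [[-0.5, -0.5], [-0.5, 0.9], [0.2, -0.1], [0.8, -0.3]]
knobtop [0.6461 0.0602 0.098 ] [86.4 -1.2]
plate top [0.536 0.082 0.11 ] [-25.9   0.2]
dialc [0.6496 0.0605 0.057 ] [89.8 -0.3]
ptr tip [0.6223 0.0437 0.0585] [ 66.  -21.8]
ptr top in [0.6508 0.0615 0.098 ] [90.8  0.9]
ptr top out [0.6316 0.0515 0.098 ] [ 73.7 -12.4]
green [0.605  0.0695 0.057 ] [44.3  0.4]
index [0.5447 0.1316 0.03  ] [-26.3  50.5]
clip [0.5025 0.1499 0.03  ] [-71.1  60.8]
index s [-27.   46.7]
clip s [-76.4  65. ]
ptr tip s [ 66.  -23.7]
world [0.64985749 0.06074452]
world [0.53677835 0.08167559]
(np.int64(250), np.int64(169)) [50, 51, 99] [89.9  1.1]
(np.int64(251), np.int64(169)) [51, 53, 134] [90.4 -1.3]
(np.int64(250), np.int64(170)) [53, 54, 138] [87.5  0.6]
(np.int64(251), np.int64(170)) [56, 60, 188] [88.  -1.8]
(np.int64(251), np.int64(171)) [52, 53, 127] [85.6 -2.4]
(np.int64(252), np.int64(171)) [53, 56, 153] [86.1 -4.8]
(np.int64(251), np.int64(172)) [52, 53, 101] [83.1 -2.9]
(np.int64(252), np.int64(172)) [56, 60, 188] [83.7 -5.3]
(np.int64(252)
[... 5566 characters left out ...]
(220), np.int64(274)) [47, 50, 155] [-78.2  71.6]
(np.int64(221), np.int64(274)) [22, 23, 146] [-78.9  70.2]
(np.int64(220), np.int64(275)) [48, 48, 155] [-80.1  72.6]
(np.int64(221), np.int64(275)) [23, 26, 144] [-80.9  71.2]
(np.int64(220), np.int64(276)) [46, 45, 154] [-82.1  73.6]
(np.int64(221), np.int64(276)) [25, 27, 147] [-82.9  72.2]
(np.int64(220), np.int64(277)) [50, 50, 155] [-84.1  74.6]
(np.int64(221), np.int64(277)) [22, 28, 144] [-84.9  73.2]
(np.int64(220), np.int64(278)) [58, 58, 155] [-86.   75.6]
(np.int64(221), np.int64(278)) [19, 21, 143] [-86.8  74.2]
(np.int64(220), np.int64(279)) [111, 107, 174] [-88.   76.6]
(np.int64(221), np.int64(279)) [59, 58, 152] [-88.8  75.1]
```

The tester yaw is -10.5° with its centre at (0.561, 0.077), and the home index comes out at -25.5 mm as it should. The knob stands about +42° and the mark is about 46 mm of travel away. I'll move above the knob first.

jog_arm:
  translation:
    - [3.25, 3.72, 0]
    - [3.25, 3.72, 0]
    - [3.25, 3.72, 0]
    - [3.25, 3.72, 0]
    - [3.25, 3.72, 0]
    - [3.25, 3.72, 0]
    - [3.25, 3.72, 0]
    - [3.25, 3.72, 0]
    - [3.25, 3.72, 0]
    - [3.25, 3.72, 0]
    - [3.25, 3.72, 0]
    - [3.25, 3.72, 0]
    - [3.25, 3.72, 0]
    - [3.25, 3.72, 0]
    - [3.25, 3.72, 0]
    - [3.3, 3.67, 0]
    - [0, 0, 0]
    - [0, 0, 0]
  rot:
    - [0, 0, 6.75]
    - [0, 0, 6.75]
    - [0, 0, 6.75]
    - [0, 0, 6.75]
    - [0, 0, 6.75]
    - [0, 0, 6.75]
    - [0, 0, 6.75]
    - [0, 0, 6.75]
    - [0, 0, 6.75]
    - [0, 0, 6.75]
    - [0, 0, 6.75]
    - [0, 0, 6.75]
    - [0, 0, 6.75]
    - [0, 0, 6.75]
    - [0, 0, 6.75]
    - [0, 0, 6.75]
    - [0, 0, 0]
    - [0, 0, 0]
  hand: 0
  grip_force: 30

```text
time_s: 2.35
tcp_pos: [0.6493, 0.0601, 0.2064]
tcp_rot: [-0.001, 0.488, 0.873, -0.001]
force: [-0.6, 0.2, 0.5]
finger_gap: 0.0856
finger_force: 0.0
```

jog_arm:
  translation:
    - [0, 0, -3]
    - [0, 0, -3]
    - [0.1, 0.05, -3]
    - [0, 0, -3]
    - [0, 0, -2.4]
    - [0, 0, 0]
  rot:
    - [0, 0, 0]
    - [0, 0, 0]
    - [0, 0, 0]
    - [0, 0, 0]
    - [0, 0, 0]
    - [0, 0, 0]

```text
time_s: 3.1
tcp_pos: [0.6485, 0.0594, 0.0615]
tcp_rot: [-0.002, 0.489, 0.873, -0.001]
force: [-0.4, -0.2, -0.3]
finger_gap: 0.0856
finger_force: 0.0
```

jog_arm:
  translation:
    - [0, 0, 0]
    - [0, 0, 0]
    - [0, 0, 0]
    - [0, 0, 0]
    - [0, 0, 0]
    - [0, 0, 0]
    - [0, 0, 0]
    - [0, 0, 0]
  rot:
    - [0, 0, 0]
    - [0, 0, 0]
    - [0, 0, 0]
    - [0, 0, 0]
    - [0, 0, 0]
    - [0, 0, 0]
    - [0, 0, 0]
    - [0, 0, 0]
  hand: 255
  grip_force: 35

```text
time_s: 4.1
tcp_pos: [0.6496, 0.0587, 0.065]
tcp_rot: [0.0, 0.488, 0.873, -0.002]
force: [-7.4, -6.3, 8.4]
finger_gap: 0.0424
finger_force: 34.6
```

jog_arm:
  translation:
    - [0, 0, 0]
    - [0, 0, 0]
    - [0, 0, 0]
    - [0, 0, 0]
    - [0, 0, 0]
    - [0, 0, 0]
    - [0, 0, 0]
    - [0, 0, 0]
    - [0, 0, 0]
    - [0, 0, 0]
  rot:
    - [0, 0, -5]
    - [0, 0, -6]
    - [0, 0, -6]
    - [0, 0, -6]
    - [0, 0, -6]
    - [0, 0, -6]
    - [0, 0, -5]
    - [0, 0, -2]
    - [0, 0, 0]
    - [0, 0, 0]

```text
time_s: 5.35
tcp_pos: [0.6491, 0.0585, 0.0649]
tcp_rot: [0.001, 0.769, 0.64, -0.003]
force: [-8.4, -5.8, 9.7]
finger_gap: 0.0425
finger_force: 34.6
```

Run:
```python
from rig import ctrl
import cv2,numpy as np
a=ctrl.capture("top");b=ctrl.capture("scene");cv2.imwrite("pics/top1.png",a);cv2.imwrite("pics/scene1.png",b)
A=cv2.resize(a[140:276,196:292],None,fx=4.2,fy=4.2,interpolation=cv2.INTER_CUBIC);B=cv2.resize(b[155:230,170:260],None,fx=4.2,fy=4.2,interpolation=cv2.INTER_CUBIC)
o=np.zeros((600,800,3),np.uint8);o[:A.shape[0],:A.shape[1]]=A;o[:B.shape[0],410:410+B.shape[1]]=B
cv2.imwrite("pics/z1.png",o)
```

```text
(no output)
```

View pics/z1.png

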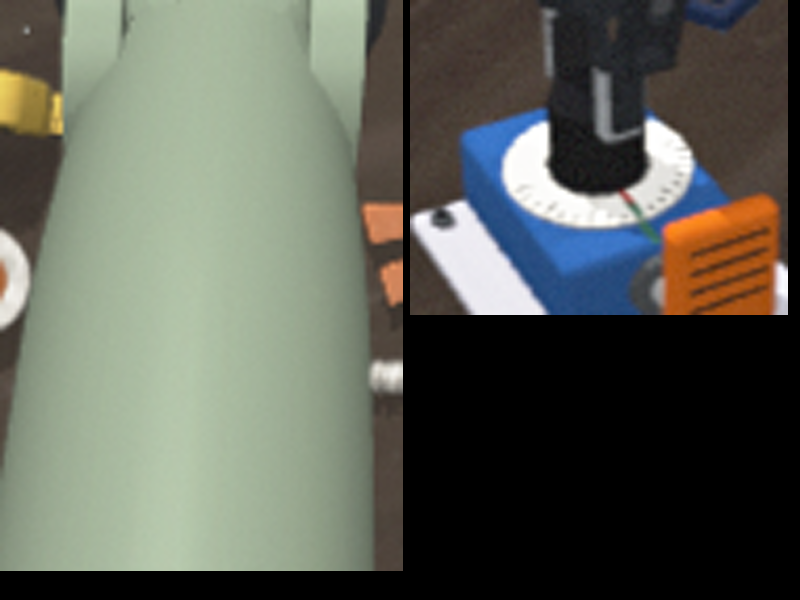

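The scene crop shows the red pointer at (627,197), running straight into the green line at (635,210)–(655,240). I'll measure it.

```bash
cat >> h.py <<'E'
th=np.radians(-10.487);R=np.array([[np.cos(th),-np.sin(th)],[np.sin(th),np.cos(th)]]);c=np.array([.56136,.07713])
loc=lambda p:np.round((R.T@(p[:2]-c))*1e3,1)
E
python3 - <<'E'
from h import *
import cv2
im=cv2.imread("pics/scene1.png").astype(int)
for v in range(195,220):
  for u in range(210,232):
    b,g,r=im[v,u]
    if r-max(b,g)>40 and abs(g-b)<40: k="red"
    elif g-r>25 and g>b: k="grn"
    else: continue
    p=loc(w("scene",u,v,.0585 if k=="red" else .057));print(k,u,v,im[v,u].tolist(),p,np.degrees(np.arctan2(-p[1],90-p[0])).round(1))
E
```

```text
red 220 200 [51, 52, 107] [66.  -1.9] 4.5
red 220 201 [108, 112, 168] [63.3 -0.5] 1.1
red 221 201 [95, 97, 170] [62.4 -2.1] 4.4
red 221 202 [98, 103, 164] [59.7 -0.8] 1.5
red 222 202 [108, 113, 173] [58.8 -2.4] 4.4
grn 223 204 [97, 115, 84] [54.2 -2.1] 3.4
grn 224 205 [114, 133, 100] [50.7 -2.4] 3.5
grn 225 208 [95, 109, 68] [41.9  0.1] -0.1
red 231 208 [106, 109, 194] [35.  -8.8] 9.1
grn 226 209 [90, 107, 59] [38.4 -0.2] 0.2
red 230 209 [124, 105, 181] [33.3 -5.8] 5.8
grn 227 210 [89, 106, 55] [34.9 -0.5] 0.5
red 230 210 [102, 108, 187] [30.7 -4.4] 4.2
grn 228 211 [101, 108, 60] [31.5 -0.7] 0.7
red 230 211 [92, 97, 165] [28.1 -3.1] 2.9
grn 228 212 [116, 118, 63] [28.9  0.6] -0.6
red 230 212 [89, 95, 146] [25.5 -1.7] 1.5
red 230 213 [93, 88, 135] [23.  -0.4] 0.3
red 230 214 [83, 85, 136] [20.5  0.9] -0.7
red 230 215 [66, 88, 143] [17.9  2.3] -1.8
red 230 216 [59, 87, 147] [15.4  3.6] -2.8
red 230 217 [63, 91, 149] [13.   4.9] -3.6
red 230 218 [50, 82, 141] [10.5  6.2] -4.5
red 230 219 [50, 79, 142] [8.  7.5] -5.2
```

Pointer is about +1.5° to +3° relative to the green line. I'll turn a little more, release and lift.

jog_arm:
  translation:
    - [0, 0, 0]
    - [0, 0, 0]
    - [0, 0, 0]
    - [0, 0, 0]
  rot:
    - [0, 0, -1.5]
    - [0, 0, 0]
    - [0, 0, 0]
    - [0, 0, 0]

```text
time_s: 5.95
tcp_pos: [0.6491, 0.0585, 0.0649]
tcp_rot: [0.001, 0.777, 0.63, -0.003]
force: [-9.4, -4.7, 10.5]
finger_gap: 0.042
finger_force: 34.6
```

jog_arm:
  translation:
    - [0, 0, 0]
    - [0, 0, 0]
    - [0, 0, 0]
    - [0, 0, 0]
    - [0, 0, 0]
    - [0, 0, 0]
    - [0, 0, 2]
    - [0, 0, 3]
    - [0, 0, 4]
    - [0, 0, 0]
  rot:
    - [0, 0, 0]
    - [0, 0, 0]
    - [0, 0, 0]
    - [0, 0, 0]
    - [0, 0, 0]
    - [0, 0, 0]
    - [0, 0, 0]
    - [0, 0, 0]
    - [0, 0, 0]
    - [0, 0, 1.5]
  hand: 0

```text
time_s: 7.2
tcp_pos: [0.6537, 0.0607, 0.1571]
tcp_rot: [0.002, 0.768, 0.641, 0.003]
force: [0.8, 0.1, -0.9]
finger_gap: 0.0853
finger_force: 0.0
```

Run:
```python
from h import *
import cv2
im=ctrl.capture("scene");cv2.imwrite("pics/scene2.png",im)
B=cv2.resize(im[155:230,170:260],None,fx=6,fy=6,interpolation=cv2.INTER_CUBIC);cv2.imwrite("pics/z2.png",B)
im=im.astype(int)
for v in range(160,214):
  for u in range(195,230):
    b,g,r=im[v,u]
    if r-max(b,g)>40 and abs(g-b)<20: k="red"
    elif g-r>15 and g>b+10: k="grn"
    else: continue
    p=loc(w("scene",u,v,.098 if v<185 else .0585 if k=="red" else .057));print(k,u,v,p,np.degrees(np.arctan2(-p[1],90-p[0])).round(1))
print(ctrl.get_obs()["tcp_pos"])
```

```text
red 213 176 [91.5 -0.9] 149.0
red 214 176 [90.6 -2.5] 103.5
red 215 176 [89.7 -4.2] 85.9
red 213 177 [88.5  0.5] -18.4
red 214 177 [87.7 -1.1] 25.6
red 215 177 [86.8 -2.7] 40.2
red 214 178 [84.7  0.3] -3.2
red 215 178 [83.9 -1.3] 12.0
red 216 178 [83.  -2.9] 22.5
red 215 179 [81.   0.1] -0.6
red 216 179 [80.1 -1.5] 8.6
red 217 179 [79.2 -3.1] 16.0
red 215 180 [78.1  1.6] -7.7
red 216 180 [77.2 -0.1] 0.4
red 217 180 [76.4 -1.7] 7.1
red 218 180 [75.5 -3.3] 12.8
red 216 181 [74.4  1.4] -5.1
red 217 181 [73.5 -0.3] 1.0
red 218 181 [72.7 -1.9] 6.3
red 219 181 [71.8 -3.5] 10.9
red 217 182 [70.7  1.2] -3.6
red 218 182 [69.8 -0.5] 1.4
red 219 182 [69.  -2.1] 5.7
red 220 200 [66.  -1.9] 4.5
red 220 201 [63.3 -0.5] 1.1
red 221 201 [62.4 -2.1] 4.4
red 221 202 [59.7 -0.8] 1.5
grn 222 204 [55.1 -0.5] 0.8
grn 223 204 [54.2 -2.1] 3.4
grn 224 204 [53.4 -3.8] 5.9
grn 223 205 [51.6 -0.8] 1.2
grn 224 205 [50.7 -2.4] 3.5
grn 224 206 [48. -1.] 1.4
grn 225 208 [41.9  0.1] -0.1
grn 226 209 [38.4 -0.2] 0.2
grn 227 210 [34.9 -0.5] 0.5
[0.65237498 0.06062694 0.15495281]
```

View pics/z2.png

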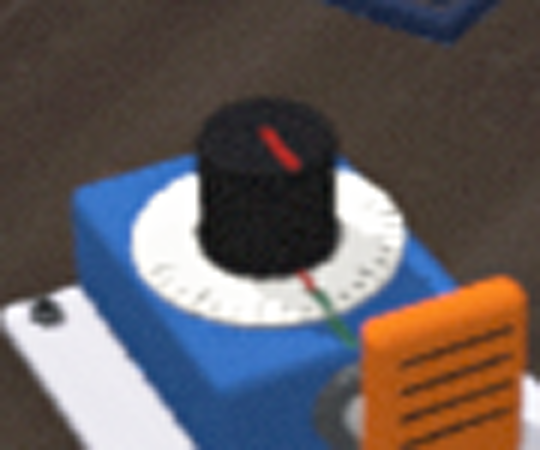

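The knob now stands at zero: the red line on its top, the pointer at (305,280) and the green line are collinear within about 2°. Next, the handle.

jog_arm:
  translation:
    - [-3, 0.55, 0]
    - [-3, 0.55, 0]
    - [-3, 0.55, 0]
    - [-2.5, 0.5, 0]
    - [0, 0, -2]
    - [0, 0, -3]
    - [0, 0, -2]
    - [0, 0, -1.4]
    - [0, 0, 0]
  rot:
    - [0, 0, 0]
    - [0, 0, 0]
    - [0, 0, 0]
    - [0, 0, 0]
    - [0, 0, 0]
    - [0, 0, 0]
    - [0, 0, 0]
    - [0, 0, 0]
    - [0, 0, 0]

```text
time_s: 8.38
tcp_pos: [0.5347, 0.0821, 0.0677]
tcp_rot: [-0.001, 0.768, 0.64, -0.001]
force: [0.1, 0.3, 0.2]
finger_gap: 0.0855
finger_force: 0.0
```

jog_arm:
  translation:
    - [0, 0, 0]
    - [0, 0, 0]
    - [0, 0, 0]
    - [0, 0, 0]
    - [0, 0, 0]
    - [0, 0, 0]
    - [0, 0, 0]
    - [0, 0, 0]
    - [0, 0, 0]
    - [0, 0, 0]
  rot:
    - [0, 0, 0]
    - [0, 0, 0]
    - [0, 0, 0]
    - [0, 0, 0]
    - [0, 0, 0]
    - [0, 0, 0]
    - [0, 0, 0]
    - [0, 0, 0]
    - [0, 0, 0]
    - [0, 0, 0]
  hand: 255
  grip_force: 60

```text
time_s: 9.62
tcp_pos: [0.5364, 0.0822, 0.0698]
tcp_rot: [0.0, 0.768, 0.64, 0.0]
force: [-0.5, 1.4, 5.6]
finger_gap: 0.0121
finger_force: 59.9
```

jog_arm:
  translation:
    - [-0.5, 0.09, 0]
    - [-0.6, 0.11, 0]
    - [-0.6, 0.11, 0]
    - [-0.6, 0.11, 0]
    - [-0.6, 0.11, 0]
    - [-0.6, 0.11, 0]
    - [-0.6, 0.11, 0]
    - [-0.4, 0.08, 0]
    - [0, 0, 0]
    - [0, 0, 0]
    - [0, 0, 0]
  rot:
    - [0, 0, 0]
    - [0, 0, 0]
    - [0, 0, 0]
    - [0, 0, 0]
    - [0, 0, 0]
    - [0, 0, 0]
    - [0, 0, 0]
    - [0, 0, 0]
    - [0, 0, 0]
    - [0, 0, 0]
    - [0, 0, 0]

```text
time_s: 11.0
tcp_pos: [0.4948, 0.09, 0.0698]
tcp_rot: [0.002, 0.768, 0.64, 0.002]
force: [9.0, -1.1, -3.3]
finger_gap: 0.0127
finger_force: 58.9
```

Run:
```python
from h import *
import cv2
im=ctrl.capture("scene");cv2.imwrite("pics/scene3.png",im)
B=cv2.resize(im[230:300,200:290],None,fx=8,fy=8,interpolation=cv2.INTER_CUBIC);cv2.imwrite("pics/z3.png",B)
p=ctrl.get_obs()["tcp_pos"];print(p,loc(p))
```

```text
[0.49480853 0.09006318 0.06978647] [-67.8   0.6]
```

View pics/z3.png

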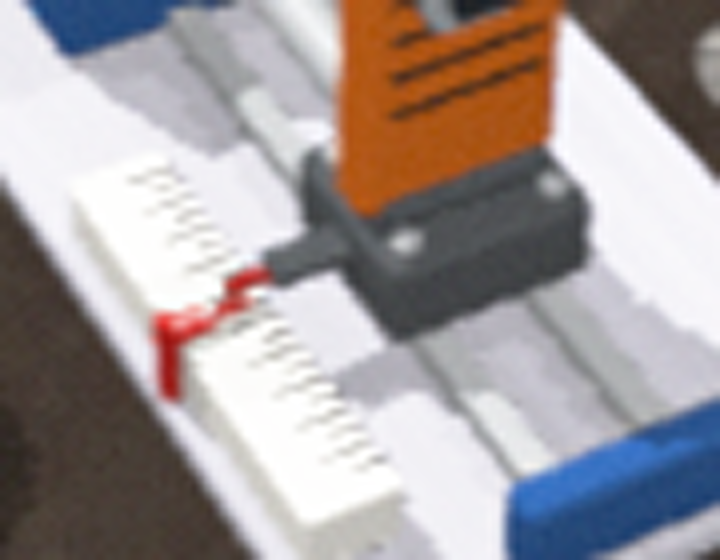

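The index, near (250,280), is still a few mm short of the clip line, which runs (180,325)–(240,302). I'll quantify that.

Run:
```python
from h import *
import cv2
im=cv2.imread("pics/scene3.png").astype(int)
for v in range(262,281):
  s=""
  for u in range(217,236):
    b,g,r=im[v,u]
    if r-max(b,g)>40: s+=f" ({u},{v}){r-(g+b)//2}:{loc(w('scene',u,v,.03))}"
  if s:print(s)
# template shift of index: scene0 patch vs scene3
a=cv2.imread("pics/scene0.png").astype(np.float32);b=cv2.imread("pics/scene3.png").astype(np.float32)
for nm,(u0,v0,u1,v1) in{"carriage":(232,244,252,262),"bar":(218,244,232,256)}.items():
    t=a[v0:v1,u0:u1];r=cv2.matchTemplate(b[v0:v1+35,u0-5:u1+35],t,cv2.TM_CCOEFF_NORMED);_,m,_,l=cv2.minMaxLoc(r)
    print(nm,m,l[0]-5,l[1])
for d in(40,42,44,46):
    f=lambda x:px("scene",[*(c+R@[x,.048]),.03]);print(d,f(-.025),f(-.025-d/1e3)-f(-.025))
```

```text
(231,263)57:[-64.5  44. ] (232,263)63:[-65.3  42.5]
 (229,264)72:[-65.  48.] (230,264)127:[-65.8  46.6] (231,264)134:[-66.6  45.1] (232,264)117:[-67.4  43.6] (233,264)82:[-68.2  42.1]
 (228,265)92:[-66.3  50.6] (229,265)144:[-67.1  49.1] (230,265)125:[-67.9  47.6] (231,265)83:[-68.7  46.2] (232,265)57:[-69.5  44.7]
 (228,266)67:[-68.3  51.7] (229,266)99:[-69.1  50.2] (230,266)65:[-69.9  48.7]
 (228,267)91:[-70.4  52.7] (229,267)108:[-71.2  51.3] (230,267)84:[-71.9  49.8] (231,267)51:[-72.7  48.3]
 (223,268)45:[-68.4  61.1] (224,268)63:[-69.2  59.6] (227,268)107:[-71.6  55.3] (228,268)132:[-72.4  53.8] (229,268)113:[-73.2  52.3] (230,268)74:[-74.   50.9]
 (219,269)80:[-67.3  68. ] (220,269)125:[-68.1  66.5] (221,269)110:[-68.9  65. ] (222,269)89:[-69.7  63.6] (223,269)82:[-70.5  62.1] (224,269)75:[-71.3  60.7] (225,269)61:[-72.1  59.2] (226,269)77:[-72.8  57.8] (227,269)86:[-73.6  56.3] (228,269)59:[-74.4  54.9]
 (219,270)107:[-69.3  69. ] (220,270)177:[-70.1  67.5] (221,270)127:[-70.9  66.1] (222,270)89:[-71.7  64.6] (223,270)108:[-72.5  63.2] (224,270)144:[-73.3  61.7] (225,270)140:
[... 595 characters left out ...]
.1  72.6] (221,275)127:[-80.9  71.2] (222,275)60:[-81.7  69.7]
 (219,276)44:[-81.3  75. ] (220,276)110:[-82.1  73.6] (221,276)123:[-82.9  72.2] (222,276)57:[-83.7  70.7]
 (220,277)111:[-84.1  74.6] (221,277)127:[-84.9  73.2] (222,277)58:[-85.6  71.7]
 (220,278)99:[-86.   75.6] (221,278)126:[-86.8  74.1] (222,278)59:[-87.6  72.7]
 (220,279)71:[-88.   76.6] (221,279)98:[-88.8  75.1] (222,279)54:[-89.5  73.7]
carriage 0.9768365621566772 12 16
bar 0.8965224623680115 12 15
40 [218.30129886 249.44342865] [10.71857244 14.55076606]
42 [218.30129886 249.44342865] [11.27429004 15.30516846]
44 [218.30129886 249.44342865] [11.83196534 16.06222849]
46 [218.30129886 249.44342865] [12.39160869 16.82196022]
```

The index is at about -67.3 mm and the mark at about -71.8 mm, so I'll pull about 4.7 mm more.

jog_arm:
  translation:
    - [-0.25, 0.04, 0]
    - [-0.22, 0.04, 0]
    - [0, 0, 0]
    - [0, 0, 0]
    - [0, 0, 0]
    - [0, 0, 0]
  rot:
    - [0, 0, 0]
    - [0, 0, 0]
    - [0, 0, 0]
    - [0, 0, 0]
    - [0, 0, 0]
    - [0, 0, 0]

```text
time_s: 11.8
tcp_pos: [0.4903, 0.0909, 0.0698]
tcp_rot: [0.002, 0.768, 0.64, 0.003]
force: [9.5, -0.9, -5.4]
finger_gap: 0.0125
finger_force: 58.9
```

Run:
```python
from h import *
import cv2
im=ctrl.capture("scene");cv2.imwrite("pics/scene4.png",im)
B=cv2.resize(im[230:300,200:290],None,fx=8,fy=8,interpolation=cv2.INTER_CUBIC);cv2.imwrite("pics/z4.png",B)
p=ctrl.get_obs()["tcp_pos"];print(p,loc(p))
```

```text
[0.49034156 0.09091062 0.06980389] [-72.3   0.6]
```

View pics/z4.png

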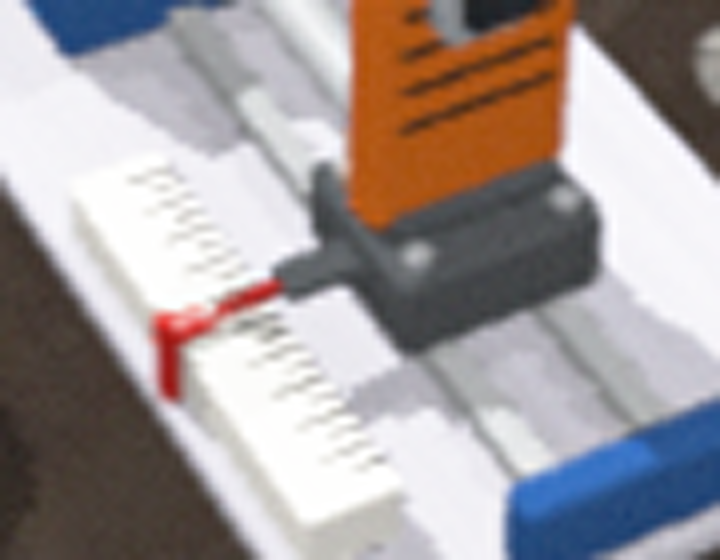

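The index bar (280,290)–(230,305) now runs straight into the middle of the clip (180,322), so it is on the mark. The arm is at rest with about 59 N of grip, so I'm handing in.

```bash
python3 -c "
from rig import ctrl
print(ctrl.finish_job())"
```

```text
the job is handed in; nothing more can be done
None
```

I set the tare knob to zero, pulled the handle to the clip mark (about 47 mm of travel) and handed the job in still gripping it; no verdict came back, and I didn't re-photograph the knob or loose items after the pull.

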